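Wind the bench timer and snap its dust cap on

ROBOT

A 7-joint arm with a two-finger parallel gripper is mounted at the origin on a cart in front of the work surface, level with it; the furniture and walls round the work are solid. World frame = base frame: x ahead of the robot, y to its left, z up, the work surface at z = 0. Lengths are in m, angles in rad, forces in N, time in s.
With the tool pointing down it reaches from about 0.425 to 0.95 m from the base axis. Payload 4.7 kg.
Tool frame: the origin (TCP) lies at the very end of the fingers, on their centre line; the grasp point (between the pads) lies 19 mm behind it; z points along the fingers, y is the line along which they close (so a half turn about z gives the same grasp; the last joint's range is limited). The gripper opens to 87 mm and grips with 3 to 60 N. Pads are 19 mm wide; open, the fingers measure 117 mm over their backs; the gripper's body (75 mm by 190 mm) begins 51 mm behind the grasp point.
Start: joints at [-1.282, 0.469, -0.049, 1.532, 0.024, 1.141, -0.082], TCP at [0.211, 0.641, 0.223] pointing down, gripper open.
Joint ranges: [-2.59, 2.59], [-0.33, 1.99], [-1.39, 1.29], [0.1, 2.45], [-1.04, 4.18], [0.21, 1.99], [-2.66, 2.66]. Speed limits (rad/s): [2.57, 2.57, 3.14, 3.14, 3.14, 3.14, 3.14].

INTERFACE

Orientations are given as a unit quaternion [w, x, y, z].
In Python, from bench import ctrl, vision, job gives the robot as it stands.
- The arm moves only by the shell command python3 -m crank [FORCE], which reads ROWS from standard input. ROWS is a JSON list of rows, 1 to 8 of them, each of 5 numbers: the finger opening in m, then dx, dy, dz in m, then a turn about the tool's z in rad; each row shifts and turns the commanded pose from where the row before left it, along the tool's axes as they then stand; what a row does not reach is not made up. A row lasts 1/12 s, in which the tool goes at most 0.0417 m and 0.125 rad, less where a joint would pass 70% of its speed; a pose out of reach is approached as far as the arm can. The fingers move at their own pace and stop on an object; FORCE is the grip in N (left out, the last holds). Time passes only in rows, so rows that do not move let the fingers close. It prints the time, the measured TCP pose, the force, the opening and the grip force at its end. Input that does not fit is refused with a message, and nothing moves.
- ctrl.state(): the state, without advancing time (a new reading comes with each control period).
- vision.grab_frame(name): name is "side" or "top" or "wrist"; returns a dict with "frame" (400x640x3 uint8, blue, green, red), "z_map" (400x640 float32, m along the optical axis (not along the pixel's ray), 0 where there is no reading), "K" (3x3 intrinsics, pixels), "world_from_camera" (4x4, takes a point from camera to world coordinates). Camera axes: x right, y down, z forward; pixel columns grow to the right and rows downward; lengths in m; the calibration is good to about 2 mm. A picture is of the moment at which its call begins.
- job.job_done(): hands the job in; it is judged then, once.
Trained networks look in a picture, given as the dict that the camera call returned (one of the last four; its "shot" number tells which), for a name from the list of things; names that differ only in an ending like _2 or _b are one class to them, and where a whole thing is asked for, a point or a joint stands for the part that bears it (a point fixed in the world has none). Each returns a list of dicts, best first, with "conf" (0 to 1); they miss things now and then, are a little off and sometimes report something else, mostly with a low value. They report only what shows in the picture. A call takes as long as a camera call. They do not tell look-alikes from the thing itself.
- vision.search_frame(label, picture): "at" ([x, y, z] in m, in world coordinates, good to about 4 mm: the middle of the surface that is visible of it).
- vision.tip_of(label, picture): "at" ([x, y, z] in m, in world coordinates, good to about 4 mm: a listed point, or the origin of a listed thing).
The state is a dict: "clock": time; "joint_positions": joint angles; "dq": joint speeds; "joint_efforts": joint torques, N m; "tcp_pos": TCP position; "eef_rot": TCP orientation; "ft_force": force on the tool from outside, world axes, zero at the start; "ft_torque": the same for the moment, N m; "finger_gap": finger opening in m; "grasp_force": force on a finger pad.
Only numpy, scipy, OpenCV 4.12 (cv2) and the standard library are available. Lean on these libraries where they do the work, as an engineer would, in place of code of your own. Each camera call takes 0.05 s, during which the arm holds its last target. There are 200 camera calls.

TASK

Wind the bench timer's key clockwise, in several partial turns, until it is fully wound against its stop. Then put the black dust cap over the key and press it down onto the round boss until it snaps, keep pressing firmly until the cap is fully home on the steel ring at the foot of the boss, and finish while still pushing it down: do not let go of it. Do not ram it, and leave the other objects where they are.

Things in the scene. Friction and masses are not known exactly. Their poses are not given: they have to be found in the camera images.
- timer: Clockwork bench timer, a grey box 150 x 100 x 39 mm (its own x, y, z) fixed to the table, with a round white dial on its near half and the winding boss on its far half. Origin: centre of its underside; z up.
- seat (a point): Centre of the foot of the boss, on the seat ring's top face (40 mm above the table), 32 mm along the timer's +x from its centre; z up. The aluminium boss is a stud of 30 mm diameter and 17 mm height with a chamfered top (23 mm across). The snap: four small sprung steel balls 3 mm out of its side, 10 mm above the seat.
- seat_ring: Flat steel ring round the foot of the boss, 52 mm across, 1 mm proud of the grey housing: the rim of the cap stands on it when the cap is fully home. Origin: the same point as seat.
- key_grip (a point): Middle of the steel winding key that stands on top of the boss, 30 mm above the seat on the same axis. The key is an upright flat wing, 22 mm long along this point's x axis, 8 mm thick along its y, its lower edge 19 mm and its top edge 41 mm above the seat. The point turns with the key.
- key (a joint): Winding angle of the key in rad: it grows as the key turns clockwise seen from above, 0 is run down, 2.6 is the hard stop (fully wound). It starts between 0 and 0.5 rad. Its spring and brake resist with about 0.06 to 0.09 N m, and it stays where it is left when the fingers let go.
- cap: Black ribbed plastic dust cap, loose, standing on the table open end down: 46 mm outer diameter (47 over the ribs), 47 mm high, about 50 g. Origin: centre of its open lower rim; z up towards its closed top. Its hollow, 37 mm wide and 43 mm deep, clears the key; an inner lip in the last 6 mm at the mouth narrows to 31.6 mm behind a conical lead-in 36 mm wide. Any turn about its axis is good.
- cap_top (a point): Centre of the cap's flat closed top, 47 mm above its origin. Put on the boss, the cap first meets the balls with its rim about 11 mm above the seat; a push of roughly 5 to 10 N takes it past them, the force drops when the rim is some 4 to 6 mm above the seat and the balls then draw it on down; further pressing counts only once the rim stands hard on the ring (at seat height).
- screwdriver: Screwdriver with a red handle, 180 mm long, 24 mm thick, lying between cap and timer; leave it alone. Origin: centre of its underside.
- sanding_block: Wooden sanding block, 55 x 97 x 27 mm, on the table to the left of the timer; leave it alone. Origin: centre of its underside.
- tape_measure: Yellow tape measure, 33 x 86 x 65 mm, on the table to the right of the cap; leave it alone. Origin: centre of its underside.
There are look-alikes about, which are no part of the job. Of the things that look like the cap, take the one that is nearest to the robot's base at the start.

How it is judged:
By the outcome, as a careful person would: the job done as asked, in the order asked, and still so for the second after the job is handed in, while the arm keeps its last pose, push and grip.
It also fails if it takes over 64 s, if anything falls off the work surface, if the arm or the gripper's body presses on something with over 40 N, if the wrist force passes 120 N, or if a joint passes its speed limit or range.

## Working session

There is one attempt and no reset: what is moved stays moved. The work goes in short steps, Python scripts to look and compute and a shell command to move; the robot and the scene stay as the last step left them, time stands still between calls to the robot, and variables do not carry over. Pictures are saved under pics/ and viewed, at most 10 in all, crops included, and the job is handed in when it is done.

```bash
mkdir -p pics; ls; cat > h.py <<'E'
import numpy as np,cv2
from bench import ctrl,vision,job
def look(cam,labels=(),save=None):
    p=vision.grab_frame(cam)
    if save: cv2.imwrite('pics/'+save,p['frame'])
    for f,l in labels:
        r=getattr(vision,f)(l,p)
        print(cam,f,l,[(np.round(d['at'],4).tolist(),round(d['conf'],2)) for d in r][:4])
    return p
def world(p,u,v):
    z=p['z_map'][int(v),int(u)];K=p['K']
    c=np.array([(u-K[0,2])*z/K[0,0],(v-K[1,2])*z/K[1,1],z,1]);return (p['world_from_camera']@c)[:3]
def pix(p,x):
    c=np.linalg.inv(p['world_from_camera'])@np.r_[x,1];q=p['K']@c[:3];return q[:2]/q[2]
def st():
    s=ctrl.state()
    print({k:np.round(s[k],4).tolist() for k in ('clock','joint_positions','tcp_pos','eef_rot','ft_force','ft_torque','finger_gap','grasp_force')})
    return s
E
python3 - <<'E'
from h import *
st()
L=[('tip_of',l) for l in ('cap','cap_top','seat','key_grip','timer')]+[('search_frame','cap'),('search_frame','screwdriver'),('search_frame','tape_measure')]
look('top',L,'top0.png')
look('side',L,'side0.png')
E
```

```text
pics
{'clock': 0.0, 'joint_positions': [-1.2819, 0.4695, -0.0486, 1.5337, 0.0241, 1.141, -0.0823], 'tcp_pos': [0.2107, 0.6406, 0.2214], 'eef_rot': [-0.0001, 0.1582, 0.9874, -0.001], 'ft_force': [-0.1395, 0.8078, -0.3746], 'ft_torque': [0.0029, -0.0218, 0.028], 'finger_gap': 0.087, 'grasp_force': 0.0}
top tip_of cap [([0.5499, -0.4216, 0.0022], 0.9), ([0.4793, -0.2609, 0.0032], 0.84), ([0.6394, -0.0106, 0.002], 0.75), ([0.537, -0.3452, 0.0013], 0.65)]
top tip_of cap_top [([0.5366, -0.3427, 0.0452], 0.88), ([0.5542, -0.4252, 0.0456], 0.82), ([0.642, -0.0147, 0.0484], 0.77), ([0.482, -0.2646, 0.0477], 0.66)]
top tip_of seat [([0.565, 0.1273, 0.0383], 0.65)]
top tip_of key_grip [([0.5681, 0.1273, 0.0712], 0.49)]
top tip_of timer [([0.5347, 0.1271, 0.0023], 0.72)]
top search_frame cap [([0.5479, -0.4155, 0.0515], 0.86), ([0.4788, -0.2585, 0.046], 0.85), ([0.6341, -0.0132, 0.0468], 0.7), ([0.535, -0.3411, 0.0485], 0.69)]
top search_frame screwdriver [([0.4752, -0.1489, 0.016], 0.72)]
top search_frame tape_measure [([0.4212, -0.4008, 0.0591], 0.75)]
side tip_of cap [([0.5355, -0.3457, 0.0006], 0.71), ([0.5495, -0.4232, 0.0021], 0.66), ([0.4781, -0.2636, -0.0], 0.61), ([0.4199, -0.4225, -0.001], 0.58)]
side tip_of cap_top [([0.4805, -0.26, 0.0485], 0.81), ([0.5523, -0.4213, 0.0479], 0.59), ([0.6381, -0.0124, 0.0466], 0.56), ([0.5329, -0.3458, 0.0468], 0.55)]
side tip_of seat [([0.5618, 0.1273, 0.0423], 0.85)]
side tip_of key_grip [([0.5275, 0.1292, -0.0034], 0.73), ([0.5661, 0.1231, 0.0709], 0.48), ([0.4791, -0.1165, 0.0035], 0.16)]
side tip_of timer []
side search_frame cap [([0.4719, -0.279, 0.0422], 0.78), ([0.541, -0.4333, 0.042], 0.75), ([0.528, -0.3561, 0.0393], 0.6), ([0.621, -0.0269, 0.0333], 0.51)]
side search_frame screwdriver [([0.4767, -0.1684, 0.0186], 0.69), ([0.4148, -0.436, 0.0495], 0.3)]
side search_frame tape_measure [([0.4191, -0.4369, 0.0514], 0.81)]
```

View pics/top0.png

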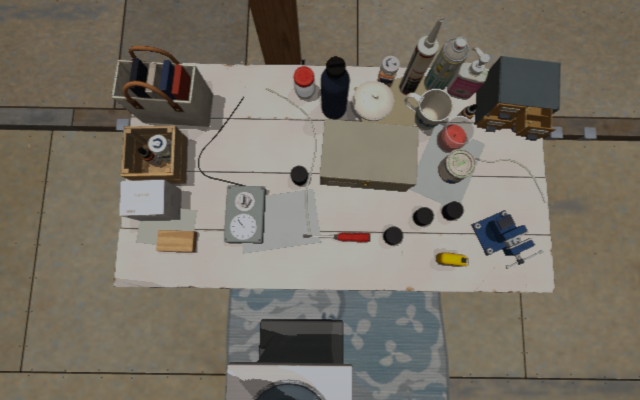

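View pics/side0.png

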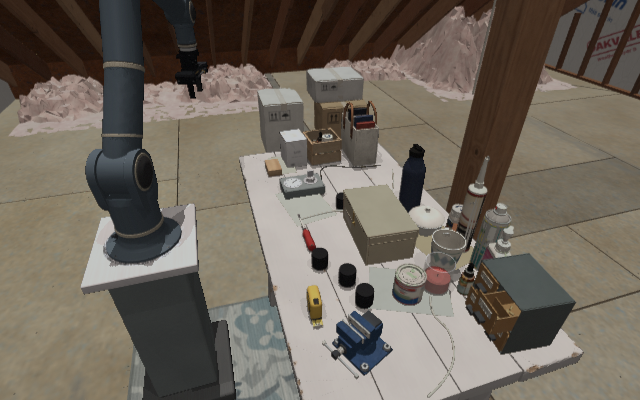

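Things that look like the cap in the top image: (393,236) at 0.546 m from the base, (300,176) at 0.64 m, (423,216) at 0.637 m and (452,211) at 0.69 m. The nearest is (393,236), world (0.480,-0.262). The timer is at (244,213) and its key at (244,200). Next I check the choice and the path heights.

```bash
python3 - <<'E'
from h import *
p=look('top')
H,W=p['z_map'].shape;u,v=np.meshgrid(np.arange(W),np.arange(H));z=p['z_map'];K=p['K']
c=np.stack([(u-K[0,2])*z/K[0,0],(v-K[1,2])*z/K[1,1],z,np.ones_like(z)],-1);w=(c@p['world_from_camera'].T)[...,:3];w[z==0]=np.nan
for n,a in (('cap',w[226:248,382:405]),('boss',w[188:212,232:257])):
    top=np.nanmax(a[...,2]);
    m=a[...,2]>(0.040 if n=='cap' else 0.05); q=a[m]
    print(n,top,m.sum(),q.mean(0),q.min(0),q.max(0))
for x0 in np.arange(.2,.8,.1):
  print(round(x0,1),[ (round(y0,1),round(float(np.nanmax(np.where((abs(w[...,0]-x0)<.05)&(abs(w[...,1]-y0)<.05),w[...,2],-9))),2)) for y0 in np.arange(-.4,.7,.1)])
f=p['frame'];a=cv2.resize(f[150:270,360:480],(400,400),interpolation=3);b=cv2.resize(f[180:250,210:280],(400,400),interpolation=3)
cv2.imwrite('pics/crop.png',np.hstack([a,b]))
E
```

```text
cap 0.05218158292577568 255 [ 0.47998667 -0.26150005  0.04754232] [ 0.45680121 -0.28493898  0.04038254] [ 0.5030196  -0.23947316  0.05218158]
boss 0.08529391730893421 119 [0.5610285  0.12451338 0.06368585] [0.54479369 0.11031028 0.05062067] [0.57892886 0.14409132 0.08529392]
0.2 [(np.float64(-0.4), -0.74), (np.float64(-0.3), -0.74), (np.float64(-0.2), -0.66), (np.float64(-0.1), -0.66), (np.float64(-0.0), -0.66), (np.float64(0.1), -0.66), (np.float64(0.2), -0.65), (np.float64(0.3), -0.74), (np.float64(0.4), -0.75), (np.float64(0.5), -0.75), (np.float64(0.6), -0.75)]
0.3 [(np.float64(-0.4), 0.01), (np.float64(-0.3), 0.01), (np.float64(-0.2), 0.01), (np.float64(-0.1), 0.01), (np.float64(-0.0), 0.0), (np.float64(0.1), 0.01), (np.float64(0.2), 0.01), (np.float64(0.3), 0.01), (np.float64(0.4), 0.01), (np.float64(0.5), 0.0), (np.float64(0.6), -0.75)]
0.4 [(np.float64(-0.4), 0.07), (np.float64(-0.3), 0.01), (np.float64(-0.2), 0.01), (np.float64(-0.1), 0.01), (np.float64(-0.0), 0.01), (np.float64(0.1), 0.01), (np.float64(0.2), 0.01), (np.float64(0.3), 0.03), (np.float64(0.4), 0.03), (np.float
[... 476 characters left out ...]
), 0.09), (np.float64(0.2), 0.04), (np.float64(0.3), 0.12), (np.float64(0.4), 0.12), (np.float64(0.5), 0.0), (np.float64(0.6), -9.0)]
0.7 [(np.float64(-0.4), 0.1), (np.float64(-0.3), 0.12), (np.float64(-0.2), 0.12), (np.float64(-0.1), 0.12), (np.float64(-0.0), 0.05), (np.float64(0.1), 0.01), (np.float64(0.2), 0.02), (np.float64(0.3), 0.11), (np.float64(0.4), 0.11), (np.float64(0.5), -9.0), (np.float64(0.6), -9.0)]
0.8 [(np.float64(-0.4), 0.1), (np.float64(-0.3), 0.11), (np.float64(-0.2), 0.11), (np.float64(-0.1), 0.25), (np.float64(-0.0), 0.05), (np.float64(0.1), 0.05), (np.float64(0.2), 0.16), (np.float64(0.3), 0.24), (np.float64(0.4), 0.23), (np.float64(0.5), 0.0), (np.float64(0.6), -9.0)]
```

View pics/crop.png

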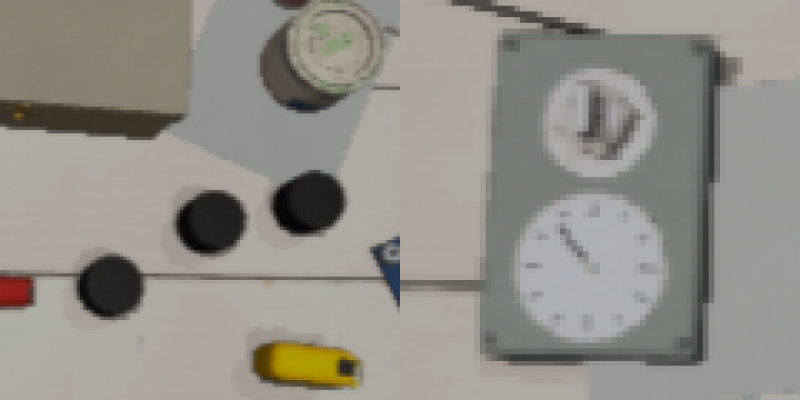

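The crop shows the chosen cap at (110,286) of the crop, which is (393,236) in the picture. It is a plain black ribbed cap standing alone by the screwdriver tip. The timer's boss and key are at (600,125), with the key running roughly along image-vertical. Now I move over the timer.

```bash
echo '[[0.087,-0.029,-0.0243,0,0],[0.087,-0.029,-0.0243,0,0],[0.087,-0.029,-0.0243,0,0],[0.087,-0.029,-0.0243,0,0],[0.087,-0.029,-0.0243,0,0],[0.087,-0.029,-0.0243,0,0],[0.087,-0.029,-0.0243,0,0],[0.087,-0.029,-0.0243,0,0]]' | python3 -m crank 30; echo '[[0.087,-0.029,-0.0243,0,0],[0.087,-0.029,-0.0243,0,0],[0.087,-0.029,-0.0243,0,0],[0.087,-0.029,-0.0243,0,0],[0.087,-0.029,-0.0243,0,0],[0.087,-0.029,-0.0243,0,0],[0.087,-0.029,-0.0243,0,0],[0.087,-0.029,-0.0243,0,0]]' | python3 -m crank
python3 - <<'E'
from h import *
st()
p=look('wrist',[('tip_of',l) for l in('seat','key_grip','timer','seat_ring')],'w1.png')
print(p['world_from_camera'].round(3))
E
```

```text
clock: 1.62
tcp_pos: [0.3713, 0.3824, 0.2229]
eef_rot: [0.0, 0.158, 0.987, 0.0]
ft_force: [0.8, -0.0, 0.2]
finger_gap: 0.0869
grasp_force: 0.0
clock: 2.28
tcp_pos: [0.5309, 0.1253, 0.2229]
eef_rot: [0.0, 0.158, 0.987, 0.0]
ft_force: [0.1, 1.2, -0.2]
finger_gap: 0.087
grasp_force: 0.0
{'clock': 2.2833, 'joint_positions': [-0.4887, 0.256, 0.218, 1.854, -0.064, 1.0375, 1.008], 'tcp_pos': [0.5309, 0.1253, 0.2229], 'eef_rot': [0.0003, 0.1582, 0.9874, 0.0003], 'ft_force': [0.1425, 1.1876, -0.2369], 'ft_torque': [-0.039, -0.0318, 0.0392], 'finger_gap': 0.087, 'grasp_force': 0.0}
wrist tip_of seat [([0.5594, 0.125, 0.0398], 0.77)]
wrist tip_of key_grip [([0.5634, 0.1265, 0.0711], 0.58)]
wrist tip_of timer [([0.5328, 0.1248, -0.0043], 0.78)]
wrist tip_of seat_ring [([0.5625, 0.1277, 0.0411], 0.95)]
[[ 0.312  0.913  0.263  0.461]
 [ 0.95  -0.301 -0.085  0.149]
 [ 0.002  0.276 -0.961  0.385]
 [ 0.     0.     0.     1.   ]]
```

View pics/w1.png

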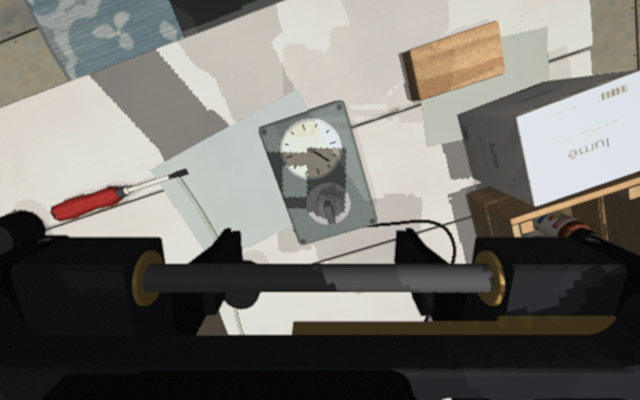

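The wrist view shows the timer, with the boss and key at about (328,205) and the key wing pointing towards image-down. I measure the boss centre and wing direction from depth.

```bash
cat >> h.py <<'E'
def cloud(p):
    z=p['z_map'];H,W=z.shape;u,v=np.meshgrid(np.arange(W),np.arange(H));K=p['K']
    c=np.stack([(u-K[0,2])*z/K[0,0],(v-K[1,2])*z/K[1,1],z,np.ones_like(z)],-1)
    w=(c@p['world_from_camera'].T)[...,:3];w[z==0]=np.nan;return w
def keyfit(p,c=(.562,.126),zlo=.068):
    w=cloud(p);m=(np.hypot(w[...,0]-c[0],w[...,1]-c[1])<.02)&(w[...,2]>zlo)&(w[...,2]<.09)
    q=w[m];xy=q[:,:2].astype(np.float32);r=cv2.minAreaRect(xy*1000)
    e,V=np.linalg.eigh(np.cov(xy.T));d=V[:,1]
    print('n',m.sum(),'mean',q.mean(0).round(4),'zmax',q[:,2].max().round(4),'yaw deg',np.degrees(np.arctan2(d[1],d[0])).round(1),'rect',r)
E
python3 - <<'E'
from h import *
p=look('wrist')
keyfit(p);keyfit(p,zlo=.076)
w=cloud(p);r=np.hypot(w[...,0]-.562,w[...,1]-.126)
m=(r<.03)&(w[...,2]>.0525)&(w[...,2]<.062);q=w[m];print('bosstop',m.sum(),q.mean(0),q.min(0),q.max(0))
f=p['frame'];cv2.imwrite('pics/c2.png',cv2.resize(f[170:240,285:375],(720,560),interpolation=3))
E
```

```text
n 181 mean [0.564  0.1277 0.0791] zmax 0.0826 yaw deg 179.4 rect ((565.3704223632812, 127.41766357421875), (8.020652770996094, 21.24986457824707), 88.57144165039062)
n 155 mean [0.565  0.1275 0.0803] zmax 0.0826 yaw deg 179.1 rect ((565.4015502929688, 127.36913299560547), (7.996072292327881, 21.199003219604492), 88.88956451416016)
bosstop 383 [0.56332222 0.12805772 0.05567499] [0.54935057 0.11134671 0.05250341] [0.58144992 0.14342186 0.06187294]
```

View pics/c2.png

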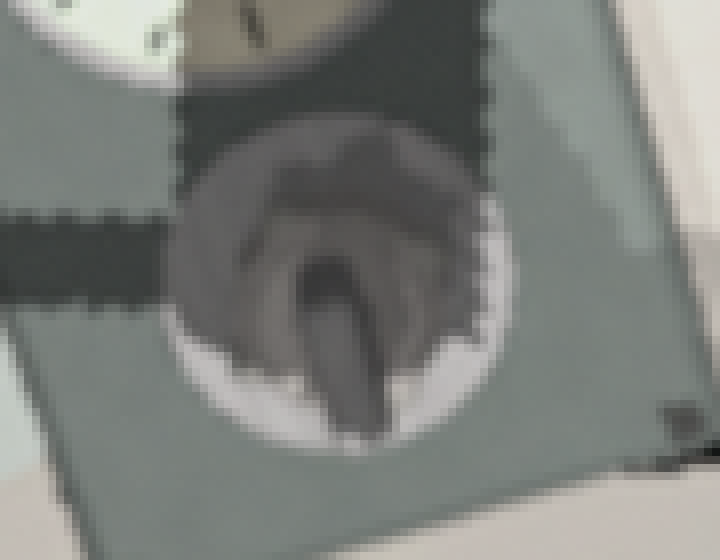

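```bash
echo '[[0.05,-0.0321,0.0128,0,0],[0.05,0,0,0,-0.1],[0.05,0,0,0.02,-0.1],[0.05,0,0,0.035,-0.095],[0.05,0,0,0.035,0],[0.05,0,0,0,0],[0.05,0,0,0,0]]' | python3 -m crank
python3 - <<'E'
from h import *
st()
p=look('wrist',[],'w3.png');keyfit(p,(.565,.127),.072)
E
```

```text
clock: 3.17
tcp_pos: [0.563, 0.1303, 0.1314]
eef_rot: [-0.002, 0.01, 1.0, -0.0]
ft_force: [-0.2, -0.3, 0.3]
finger_gap: 0.0522
grasp_force: 0.0
{'clock': 3.1667, 'joint_positions': [-0.4186, 0.4092, 0.1533, 1.8679, -0.0799, 0.8744, 1.324], 'tcp_pos': [0.563, 0.1303, 0.1314], 'eef_rot': [-0.002, 0.0103, 0.9999, -0.0004], 'ft_force': [-0.2331, -0.2585, 0.2795], 'ft_torque': [0.042, -0.0429, -0.0034], 'finger_gap': 0.0522, 'grasp_force': 0.0}
n 331 mean [0.5643 0.1274 0.0799] zmax 0.0824 yaw deg 178.6 rect ((565.3486938476562, 127.39033508300781), (7.39000940322876, 21.8109188079834), 88.71993255615234)
```

```bash
echo '[[0.04,-0.0024,-0.0029,0.02,0],[0.04,0,0,0.025,0],[0.04,0,0,0.0244,0],[0.04,0,0,0,0]]' | python3 -m crank 30 ; echo '[[0.0,0,0,0,0],[0.0,0,0,0,0],[0.0,0,0,0,0],[0.0,0,0,0,0],[0.0,0,0,0,0],[0.0,0,0,0,0]]' | python3 -m crank; python3 -c "
from h import *
st()"
```

```text
clock: 3.55
tcp_pos: [0.5657, 0.1265, 0.0618]
eef_rot: [-0.002, 0.011, 1.0, -0.0]
ft_force: [-0.2, -0.1, 0.1]
finger_gap: 0.0409
grasp_force: 0.0
clock: 4.05
tcp_pos: [0.5675, 0.1265, 0.064]
eef_rot: [0.001, 0.012, 1.0, 0.001]
ft_force: [-0.4, 9.5, 2.4]
finger_gap: 0.008
grasp_force: 6.9
{'clock': 4.05, 'joint_positions': [-0.3981, 0.5013, 0.1403, 1.9111, -0.1013, 0.7343, 1.3481], 'tcp_pos': [0.5675, 0.1265, 0.064], 'eef_rot': [0.0007, 0.0115, 0.9999, 0.0005], 'ft_force': [-0.4439, 9.4764, 2.438], 'ft_torque': [2.7014, -0.0927, -0.0289], 'finger_gap': 0.008, 'grasp_force': 6.8575}
```

```bash
echo '[[0.0,0,0.0009,0,0],[0.0,0,0,0,0],[0.0,0,0,0,0]]' | python3 -m crank 30; echo '[[0.0,0,0,0,0.08],[0.0,0,0,0,0.1],[0.0,0,0,0,0.1],[0.0,0,0,0,0.1],[0.0,0,0,0,0]]' | python3 -m crank; python3 -c "
from h import *
st()"
```

```text
clock: 4.3
tcp_pos: [0.5675, 0.1266, 0.0639]
eef_rot: [0.0, 0.012, 1.0, -0.0]
ft_force: [0.1, -1.5, 6.5]
finger_gap: 0.0077
grasp_force: 30.0
clock: 4.72
tcp_pos: [0.5673, 0.1255, 0.064]
eef_rot: [0.0, 0.202, 0.979, -0.001]
ft_force: [-1.9, -3.4, 7.6]
finger_gap: 0.0077
grasp_force: 30.0
{'clock': 4.7167, 'joint_positions': [-0.475, 0.5076, 0.2429, 1.9154, -0.172, 0.7388, 1.0297], 'tcp_pos': [0.5673, 0.1255, 0.064], 'eef_rot': [0.0003, 0.2021, 0.9794, -0.0008], 'ft_force': [-1.8774, -3.3657, 7.5571], 'ft_torque': [-0.7132, 0.4007, -0.0261], 'finger_gap': 0.0077, 'grasp_force': 30.0042}
```

```bash
echo '[[0.0,0,0,0,0.1],[0.0,0,0,0,0.1],[0.0,0,0,0,0.1],[0.0,0,0,0,0.1],[0.0,0,0,0,0.1],[0.0,0,0,0,0.1],[0.0,0,0,0,0]]' | python3 -m crank; python3 -c "
from h import *
st()"; echo '[[0.04,0,0,0,0],[0.04,0,0,0,0],[0.04,0,0,0,0],[0.04,0,0,0,0],[0.04,0,0,0,0]]' | python3 -m crank;  python3 -c "
from h import *
s=st()
p=look('wrist',[],'w4.png');keyfit(p,(.565,.127),.072)"
```

```text
clock: 5.3
tcp_pos: [0.5661, 0.1242, 0.0639]
eef_rot: [-0.0, 0.483, 0.876, -0.002]
ft_force: [-4.7, -5.3, 10.2]
finger_gap: 0.0076
grasp_force: 30.0
{'clock': 5.3, 'joint_positions': [-0.5919, 0.5251, 0.4023, 1.9235, -0.2878, 0.7524, 0.5376], 'tcp_pos': [0.5661, 0.1242, 0.0639], 'eef_rot': [-0.0004, 0.4827, 0.8758, -0.0019], 'ft_force': [-4.6748, -5.279, 10.1708], 'ft_torque': [-1.2458, 1.0042, -0.045], 'finger_gap': 0.0076, 'grasp_force': 30.0083}
clock: 5.72
tcp_pos: [0.5669, 0.1274, 0.0629]
eef_rot: [-0.0, 0.48, 0.877, 0.0]
ft_force: [0.4, 0.4, 0.1]
finger_gap: 0.0333
grasp_force: 0.0
{'clock': 5.7167, 'joint_positions': [-0.5911, 0.5265, 0.3969, 1.9225, -0.2901, 0.7483, 0.5405], 'tcp_pos': [0.5669, 0.1274, 0.0629], 'eef_rot': [-0.0002, 0.4804, 0.877, 0.0001], 'ft_force': [0.3536, 0.4347, 0.0656], 'ft_torque': [-0.0618, 0.0361, 0.0129], 'finger_gap': 0.0333, 'grasp_force': 0.0}
n 716 mean [0.5587 0.1294 0.0802] zmax 0.09 yaw deg -155.6 rect ((563.9651489257812, 130.67013549804688), (36.67909240722656, 15.599944114685059), 40.9826545715332)
```

```bash
echo '[[0.033,0,-0.0018,-0.002,0],[0.0,0,0,0,0],[0.0,0,0,0,0],[0.0,0,0,0,0],[0.0,0,0,0,0],[0.0,0,0,0,0],[0.0,0,0,0,0],[0.0,0,0,0,0]]' | python3 -m crank 30; echo '[[0.0,0,0,0,0.1],[0.0,0,0,0,0.1],[0.0,0,0,0,0.1],[0.0,0,0,0,0.1],[0.0,0,0,0,0.1],[0.0,0,0,0,0.1],[0.0,0,0,0,0.1],[0.0,0,0,0,0]]' | python3 -m crank; python3 -c "
from h import *
st()"
```

```text
clock: 6.43
tcp_pos: [0.5651, 0.1258, 0.0651]
eef_rot: [-0.0, 0.481, 0.877, -0.0]
ft_force: [-1.2, -0.6, 1.9]
finger_gap: 0.0079
grasp_force: 30.0
clock: 7.1
tcp_pos: [0.5645, 0.1256, 0.0651]
eef_rot: [-0.0, 0.753, 0.658, -0.001]
ft_force: [-3.8, -1.1, 4.9]
finger_gap: 0.0079
grasp_force: 30.0
{'clock': 7.1, 'joint_positions': [-0.7264, 0.5571, 0.5874, 1.9339, -0.4296, 0.7794, -0.0307], 'tcp_pos': [0.5645, 0.1256, 0.0651], 'eef_rot': [-0.0005, 0.753, 0.658, -0.0012], 'ft_force': [-3.7811, -1.066, 4.8725], 'ft_torque': [-0.3007, 0.8338, 0.0157], 'finger_gap': 0.0079, 'grasp_force': 29.9985}
```

```bash
echo '[[0.03,0,0,0,0],[0.03,0,0,0,0],[0.03,0,-0.0007,0,0],[0.0,0,0,0,0],[0.0,0,0,0,0],[0.0,0,0,0,0],[0.0,0,0,0,0],[0.0,0,0,0,0]]' | python3 -m crank 30; echo '[[0.0,0,0,0,0],[0.0,0,0,0,0.1],[0.0,0,0,0,0.1],[0.0,0,0,0,0.1],[0.0,0,0,0,0]]' | python3 -m crank; python3 -c "
from h import *
st()"
```

```text
clock: 7.77
tcp_pos: [0.5645, 0.1262, 0.0651]
eef_rot: [-0.0, 0.752, 0.659, -0.0]
ft_force: [-1.7, 0.8, 1.2]
finger_gap: 0.0076
grasp_force: 30.0
clock: 8.18
tcp_pos: [0.5644, 0.1262, 0.0651]
eef_rot: [-0.0, 0.843, 0.539, -0.0]
ft_force: [-2.9, 0.7, 3.0]
finger_gap: 0.0076
grasp_force: 30.0
{'clock': 8.1833, 'joint_positions': [-0.7816, 0.5777, 0.6667, 1.9377, -0.4928, 0.7947, -0.2721], 'tcp_pos': [0.5644, 0.1262, 0.0651], 'eef_rot': [-0.0001, 0.8426, 0.5386, -0.0005], 'ft_force': [-2.876, 0.741, 3.0352], 'ft_torque': [-0.071, 0.5558, -0.06], 'finger_gap': 0.0076, 'grasp_force': 30.0007}
```

```bash
echo '[[0.0,0,0,0,0.1],[0.0,0,0,0,0]]' | python3 -m crank; python3 -c "
from h import *
st()"; echo '[[0.0,0,0,0,0.1],[0.0,0,0,0,0]]' | python3 -m crank; python3 -c "
from h import *
st()"
```

```text
clock: 8.35
tcp_pos: [0.5644, 0.1262, 0.0651]
eef_rot: [-0.0, 0.868, 0.497, -0.0]
ft_force: [-1.8, 0.8, 1.8]
finger_gap: 0.0078
grasp_force: 30.0
{'clock': 8.35, 'joint_positions': [-0.7986, 0.5854, 0.6923, 1.9387, -0.5135, 0.8011, -0.3506], 'tcp_pos': [0.5644, 0.1262, 0.0651], 'eef_rot': [-0.0002, 0.8679, 0.4967, -0.0004], 'ft_force': [-1.8333, 0.7979, 1.8299], 'ft_torque': [-0.0675, 0.6432, -0.0574], 'finger_gap': 0.0078, 'grasp_force': 30.0006}
clock: 8.52
tcp_pos: [0.5643, 0.1262, 0.0651]
eef_rot: [-0.0, 0.891, 0.453, -0.0]
ft_force: [-3.1, -0.1, 3.0]
finger_gap: 0.0075
grasp_force: 30.0
{'clock': 8.5167, 'joint_positions': [-0.8157, 0.5937, 0.7183, 1.9396, -0.5347, 0.8081, -0.4299], 'tcp_pos': [0.5643, 0.1262, 0.0651], 'eef_rot': [-0.0003, 0.8914, 0.4532, -0.0005], 'ft_force': [-3.1255, -0.1288, 3.0259], 'ft_torque': [-0.0758, 0.7633, -0.0131], 'finger_gap': 0.0075, 'grasp_force': 30.0006}
```

```bash
T='from h import *
s=st()
print("YAW",2*np.arctan2(s["eef_rot"][1],s["eef_rot"][2]))'
echo '[[0.0,0,0,0,0.1],[0.0,0,0,0,0]]' | python3 -m crank>/dev/null; python3 -c "$T"; echo '[[0.0,0,0,0,0.1],[0.0,0,0,0,0]]' | python3 -m crank>/dev/null; python3 -c "$T"
```

```text
{'clock': 8.6833, 'joint_positions': [-0.8327, 0.6025, 0.7444, 1.9404, -0.5559, 0.8156, -0.5095], 'tcp_pos': [0.5643, 0.1263, 0.0651], 'eef_rot': [-0.0003, 0.9127, 0.4086, -0.0005], 'ft_force': [-3.2711, 0.0457, 3.8773], 'ft_torque': [0.0135, 0.8911, -0.0378], 'finger_gap': 0.0077, 'grasp_force': 30.0004}
YAW 2.2998603952176517
{'clock': 8.85, 'joint_positions': [-0.8495, 0.6118, 0.7706, 1.9413, -0.5774, 0.8237, -0.5895], 'tcp_pos': [0.5643, 0.1263, 0.0651], 'eef_rot': [-0.0004, 0.932, 0.3625, -0.0006], 'ft_force': [-4.1254, 0.0126, 3.1785], 'ft_torque': [0.0725, 0.9428, -0.0491], 'finger_gap': 0.0078, 'grasp_force': 30.0006}
YAW 2.3996098082921993
```

```bash
T='from h import *
s=st()
print("YAW",2*np.arctan2(s["eef_rot"][1],s["eef_rot"][2]))'
echo '[[0.0,0,0,0,0.08],[0.0,0,0,0,0]]' | python3 -m crank>/dev/null; python3 -c "$T"; echo '[[0.0,0,0,0,0.08],[0.0,0,0,0,0]]' | python3 -m crank>/dev/null; python3 -c "$T"
```

```text
{'clock': 9.0167, 'joint_positions': [-0.8626, 0.6195, 0.7912, 1.9419, -0.5945, 0.8303, -0.6532], 'tcp_pos': [0.5643, 0.1264, 0.0651], 'eef_rot': [-0.0004, 0.9456, 0.3253, -0.0006], 'ft_force': [-3.9682, 1.5203, 4.4856], 'ft_torque': [0.0529, 0.961, -0.0477], 'finger_gap': 0.0077, 'grasp_force': 30.0004}
YAW 2.478991297425547
{'clock': 9.1833, 'joint_positions': [-0.8755, 0.6276, 0.812, 1.9426, -0.6118, 0.8375, -0.7176], 'tcp_pos': [0.5642, 0.1264, 0.0651], 'eef_rot': [-0.0004, 0.9579, 0.2871, -0.0006], 'ft_force': [-3.5368, 1.1738, 5.1549], 'ft_torque': [0.1038, 1.0099, -0.0511], 'finger_gap': 0.0074, 'grasp_force': 30.0003}
YAW 2.5592721009114676
```

```bash
T='from h import *
s=st()
print("YAW",2*np.arctan2(s["eef_rot"][1],s["eef_rot"][2]))'
echo '[[0.0,0,0,0,0.06],[0.0,0,0,0,0]]' | python3 -m crank>/dev/null; python3 -c "$T"; echo '[[0.0,0,0,0,0.06],[0.0,0,0,0,0]]' | python3 -m crank>/dev/null; python3 -c "$T"
```

```text
{'clock': 9.35, 'joint_positions': [-0.885, 0.6339, 0.8273, 1.943, -0.6243, 0.8429, -0.765], 'tcp_pos': [0.5642, 0.1264, 0.0651], 'eef_rot': [-0.0003, 0.9659, 0.2588, -0.0007], 'ft_force': [-4.7915, 0.2892, 4.3227], 'ft_torque': [0.0904, 1.0028, 0.1679], 'finger_gap': 0.0073, 'grasp_force': 30.0223}
YAW 2.6180381840022537
{'clock': 9.5167, 'joint_positions': [-0.8945, 0.6404, 0.8426, 1.9433, -0.6366, 0.8485, -0.8124], 'tcp_pos': [0.5642, 0.1264, 0.0651], 'eef_rot': [-0.0001, 0.9731, 0.2305, -0.0008], 'ft_force': [-4.1083, -0.2571, 4.4027], 'ft_torque': [0.0859, 1.0594, 0.5645], 'finger_gap': 0.0083, 'grasp_force': 30.9876}
YAW 2.6764648238595874
```

```bash
echo '[[0.05,0,0,0,0],[0.05,0,0,0,0],[0.05,0,0,0,0],[0.05,0,0,0,0],[0.05,0,0,-0.02,0],[0.05,0,0,-0.035,-0.1],[0.05,0,0,-0.04,-0.1],[0.05,0,0,-0.04,-0.1]]' | python3 -m crank; echo '[[0.065,0,0,-0.02,-0.12],[0.065,0,0,0,-0.12],[0.065,0,0,0,-0.12],[0.065,0,0,0,-0.12],[0.065,0,0,0,-0.12],[0.065,0,0,0,-0.12],[0.065,0,0,0,-0.12],[0.065,0,0,0,-0.12]]' | python3 -m crank
python3 - <<'E'
from h import *
s=st();a,b=s['eef_rot'][1:3];print(2*np.arctan2(a,b))
p=look('wrist',[],'w5.png');keyfit(p,(.565,.127),.072)
E
```

```text
clock: 10.18
tcp_pos: [0.5646, 0.1255, 0.2012]
eef_rot: [0.001, 0.928, 0.373, -0.001]
ft_force: [1.4, 1.0, -0.1]
finger_gap: 0.048
grasp_force: 0.0
clock: 10.85
tcp_pos: [0.5651, 0.1258, 0.2202]
eef_rot: [0.0, 0.651, 0.76, 0.0]
ft_force: [-0.9, 0.3, -0.0]
finger_gap: 0.0649
grasp_force: 0.0
{'clock': 10.85, 'joint_positions': [-0.8227, 0.3631, 0.692, 1.8022, -0.2615, 1.0686, 0.1187], 'tcp_pos': [0.5651, 0.1258, 0.2202], 'eef_rot': [0.0003, 0.6505, 0.7595, 0.0003], 'ft_force': [-0.8759, 0.3243, -0.0185], 'ft_torque': [-0.0749, -0.0555, -0.0096], 'finger_gap': 0.0649, 'grasp_force': 0.0}
1.4164901024360557
n 191 mean [0.5665 0.1283 0.0794] zmax 0.0824 yaw deg -148.7 rect ((566.4303588867188, 127.53654479980469), (21.967531204223633, 7.911513328552246), 31.20275115966797)
```

View pics/w5.png

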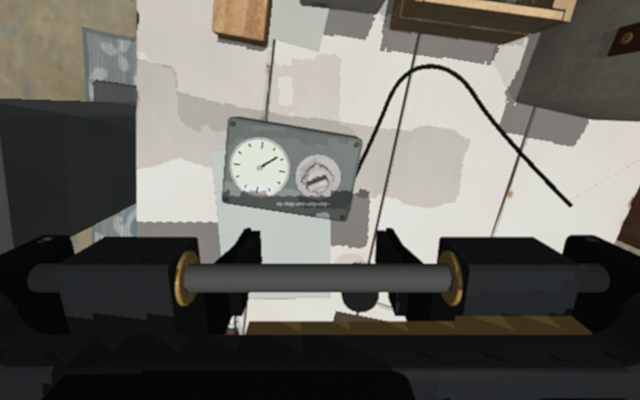

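The view from (316,178) shows the key on the boss, wound. The fitted wing yaw went from 178.7° to 31.2°, so it turned 2.57 rad. The stop was also felt as a jump in torque. Next is the cap.

```bash
echo '[[0.065,-0.0336,-0.013,0,0],[0.065,-0.0336,-0.013,0,0],[0.065,-0.0336,-0.013,0,0],[0.065,-0.0336,-0.013,0,0],[0.065,-0.0336,-0.013,0,0],[0.065,-0.0336,-0.013,0,0],[0.065,-0.0336,-0.013,0,0],[0.065,-0.0336,-0.013,0,0]]' | python3 -m crank; echo '[[0.065,-0.0336,-0.013,0,0],[0.065,-0.0336,-0.013,0,0],[0.065,-0.0336,-0.013,0.02,0],[0.065,0,0,0.03,0],[0.065,0,0,0.03,0],[0.065,0,0,0,0],[0.065,0,0,0,0]]' | python3 -m crank
cat >> h.py <<'E'
def capfit(p,c,z0,z1,R=.04):
    w=cloud(p);m=(np.hypot(w[...,0]-c[0],w[...,1]-c[1])<R)&(w[...,2]>z0)&(w[...,2]<z1);q=w[m]
    (x,y),r=cv2.minEnclosingCircle((q[:,:2]*1000).astype(np.float32));print('cap n',m.sum(),'mean',q.mean(0).round(4),'circle',round(x,1),round(y,1),round(r,1))
E
python3 - <<'E'
from h import *
s=st()
p=look('wrist',[('tip_of','cap_top')],'w6.png');capfit(p,(.48,-.2615),.0445,.052);
p=look('top');capfit(p,(.48,-.2615),.0445,.052)
E
```

```text
clock: 11.57
tcp_pos: [0.5011, -0.157, 0.2203]
eef_rot: [0.0, 0.654, 0.757, 0.0]
ft_force: [0.6, 0.3, -0.1]
finger_gap: 0.0645
grasp_force: 0.0
clock: 12.15
tcp_pos: [0.4771, -0.2605, 0.1393]
eef_rot: [-0.001, 0.654, 0.757, -0.001]
ft_force: [-0.4, 0.0, 0.6]
finger_gap: 0.0647
grasp_force: 0.0
{'clock': 12.15, 'joint_positions': [-0.1639, 0.4268, 0.7616, 1.9654, -0.373, 0.896, 0.9378], 'tcp_pos': [0.4771, -0.2605, 0.1393], 'eef_rot': [-0.0012, 0.6535, 0.7569, -0.0008], 'ft_force': [-0.4376, 0.0231, 0.6078], 'ft_torque': [-0.1255, 0.0345, -0.0135], 'finger_gap': 0.0647, 'grasp_force': 0.0}
wrist tip_of cap_top [([0.4812, -0.2622, 0.0487], 0.81), ([0.5371, -0.3419, 0.0438], 0.61)]
cap n 2071 mean [ 0.4837 -0.2613  0.0465] circle 483.6 -262.0 22.9
cap n 85 mean [ 0.4861 -0.2512  0.0476] circle 484.6 -256.2 22.0
```

View pics/w6.png

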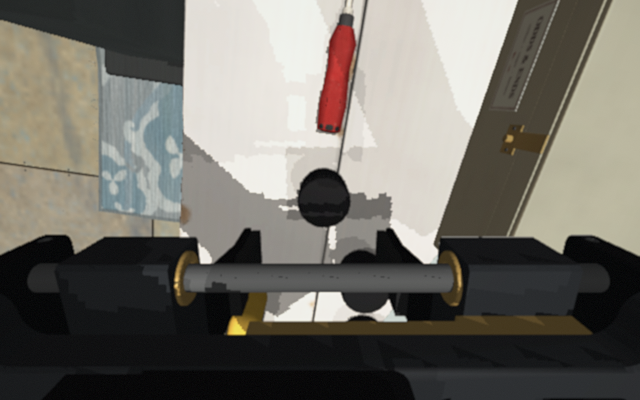

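The cap sits at (324,197) in the wrist picture, and its fitted circle is at (0.4836,-0.262) with r 22.9 mm, matching the 46 mm diameter. The screwdriver at (335,70) and the neighbouring cap at (367,275) are clear of the fingers.

```bash
echo '[[0.065,-0.0024,0.0056,0.02,0],[0.065,0,0,0.03,0],[0.065,0,0,0.03,0],[0.065,0,0,0.025,0],[0.065,0,0,0.015,0],[0.065,0,0,0.005,0],[0.065,0,0,0,0],[0.065,0,0,0,0]]' | python3 -m crank; echo '[[0.03,0,0,0,0],[0.03,0,0,0,0],[0.03,0,0,0,0],[0.03,0,0,0,0],[0.03,0,0,0,0],[0.03,0,0,0,0],[0.03,0,0,0,0]]' | python3 -m crank 45;  python3 -c "
from h import *
st()"
```

```text
clock: 12.97
tcp_pos: [0.4851, -0.2626, 0.0166]
eef_rot: [0.001, 0.653, 0.758, 0.0]
ft_force: [-0.3, -0.3, -0.0]
finger_gap: 0.065
grasp_force: 0.0
clock: 13.55
tcp_pos: [0.4841, -0.2622, 0.0158]
eef_rot: [0.0, 0.653, 0.757, 0.0]
ft_force: [-0.6, 0.9, 6.5]
finger_gap: 0.0459
grasp_force: 45.0
{'clock': 13.55, 'joint_positions': [-0.0339, 0.612, 0.6075, 2.0262, -0.5574, 0.67, 1.0858], 'tcp_pos': [0.4841, -0.2622, 0.0158], 'eef_rot': [0.0003, 0.6528, 0.7575, 0.0004], 'ft_force': [-0.6493, 0.9083, 6.5456], 'ft_torque': [0.0853, 0.2659, 0.0439], 'finger_gap': 0.0459, 'grasp_force': 45.0015}
```

```bash
echo '[[0.03,0,0,-0.02,0],[0.03,0,0,-0.035,0],[0.03,0,0,-0.035,0],[0.03,0,0,-0.035,0],[0.03,0.0311,0.0115,-0.03,0],[0.03,0.0311,0.0115,0,0],[0.03,0.0311,0.0115,0,0],[0.03,0.0311,0.0115,0,0]]' | python3 -m crank; echo '[[0.03,0.0311,0.0115,0,0],[0.03,0.0311,0.0115,0,0],[0.03,0.0311,0.0115,0,0],[0.03,0.0311,0.0115,0,0],[0.03,0.0311,0.0115,0,0],[0.03,0.0311,0.0115,0,0],[0.03,0.0311,0.0115,0,0],[0.03,0.0311,0.0115,0,0]]' | python3 -m crank; echo '[[0.03,0,0,0,0],[0.03,0,0,0,0]]' | python3 -m crank
python3 - <<'E'
from h import *
s=st()
print(2*np.arctan2(*s['eef_rot'][1:3]))
p=look('wrist',[('tip_of','cap'),('tip_of','cap_top'),('tip_of','seat')],'w7.png');capfit(p,s['tcp_pos'],s['tcp_pos'][2]+.025,s['tcp_pos'][2]+.036,.03)
E
```

```text
clock: 14.22
tcp_pos: [0.5107, -0.1331, 0.1687]
eef_rot: [0.0, 0.653, 0.757, 0.001]
ft_force: [1.3, 0.6, -0.7]
finger_gap: 0.0454
grasp_force: 45.0
clock: 14.88
tcp_pos: [0.5646, 0.1269, 0.1679]
eef_rot: [-0.0, 0.653, 0.757, -0.0]
ft_force: [0.6, 0.1, -0.4]
finger_gap: 0.0452
grasp_force: 45.0
clock: 15.05
tcp_pos: [0.5645, 0.1278, 0.1674]
eef_rot: [-0.0, 0.651, 0.759, -0.0]
ft_force: [-0.8, -1.9, -0.8]
finger_gap: 0.0451
grasp_force: 45.0
{'clock': 15.05, 'joint_positions': [-0.8377, 0.4363, 0.7224, 1.8589, -0.3441, 0.9754, 0.1879], 'tcp_pos': [0.5645, 0.1278, 0.1674], 'eef_rot': [-0.0002, 0.651, 0.7591, -0.0003], 'ft_force': [-0.8472, -1.8893, -0.7916], 'ft_torque': [-0.1097, 0.0154, -0.0071], 'finger_gap': 0.0451, 'grasp_force': 44.9996}
1.4177682958190343
wrist tip_of cap [([0.6382, -0.0154, -0.0019], 0.96)]
wrist tip_of cap_top [([0.5613, 0.1263, 0.2021], 0.92), ([0.6405, -0.0159, 0.0449], 0.69)]
wrist tip_of seat []
cap n 4298 mean [0.5648 0.1329 0.1977] circle 563.7 133.6 28.5
```

View pics/w7.png

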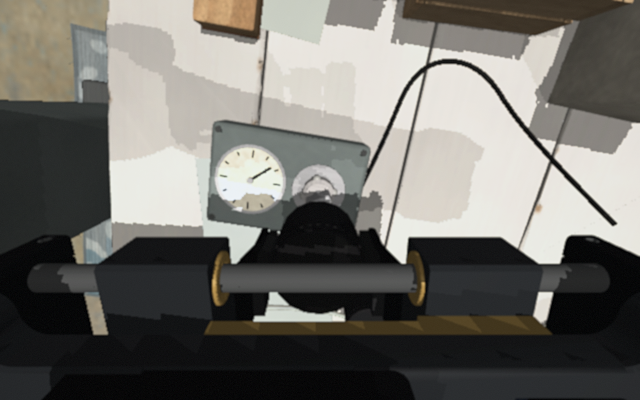

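The cap is held upright between the pads at (318,255), and the boss is in view behind it at (318,185). I check the cap centre in the hand.

```bash
python3 - <<'E'
from h import *
s=ctrl.state();t=np.array(s['tcp_pos']);Y=1.418;tx=np.array([-np.cos(Y),np.sin(Y)]);ty=np.array([np.sin(Y),np.cos(Y)])
p=look('wrist');w=cloud(p);d=w[...,:2]-t[:2];a=d@tx;b=d@ty
for z0,z1 in((.194,.203),):
  m=(abs(w[...,2]-t[2]-.0312)<.004)&(np.hypot(a,b)<.035)
  print(m.sum(),np.percentile(w[m][:,2],[5,50,95]))
  for c in(-12,-6,0,6,12):
    k=m&(abs(b-c/1000)<.002);print(c,np.round(1000*np.r_[a[k].min(),a[k].max()],1), 'expect max',round((23.2**2-c*c)**.5,1))
print('tool',t.round(4),'delta to axis (.565,.1268):',(np.array([.565,.1268])-t[:2])@tx,(np.array([.565,.1268])-t[:2])@ty)
E
```

```text
4199 [0.19691721 0.19874473 0.19997061]
-12 [-19.2  19.5] expect max 19.9
-6 [-21.8  22.1] expect max 22.4
0 [-22.5  23. ] expect max 23.2
6 [-22.5  22.5] expect max 22.4
12 [-20.7  21. ] expect max 19.9
tool [0.5645 0.1234 0.1681] delta to axis (.565,.1268): 0.003292303101647074 0.0009897211282075206
```

```bash
echo '[[0.03,0,0,0,0],[0.03,0,0,0,0],[0.03,0,0,0,0]]' | python3 -m crank|head -2; echo '[[0.03,0,0,0,0],[0.03,0,0,0,0]]' | python3 -m crank|head -3
```

```text
clock: 15.55
tcp_pos: [0.5648, 0.1247, 0.1682]
clock: 15.72
tcp_pos: [0.5648, 0.1251, 0.1681]
eef_rot: [-0.0, 0.653, 0.757, 0.0]
```

```bash
echo '[[0.03,0.0017,0.0002,0.02,0],[0.03,0,0,0.025,0],[0.03,0,0,0.02,0],[0.03,0,0,0,0],[0.03,0,0,0,0],[0.03,0,0,0,0]]' | python3 -m crank; echo '[[0.03,0,0,0.008,0],[0.03,0,0,0.008,0],[0.03,0,0,0.005,0],[0.03,0,0,0,0],[0.03,0,0,0,0]]' | python3 -m crank 55
```

```text
clock: 16.22
tcp_pos: [0.5656, 0.1268, 0.1042]
eef_rot: [0.001, 0.653, 0.757, 0.001]
ft_force: [0.8, -0.4, -0.3]
finger_gap: 0.045
grasp_force: 45.0
clock: 16.63
tcp_pos: [0.5645, 0.1268, 0.0817]
eef_rot: [-0.0, 0.653, 0.757, -0.0]
ft_force: [-0.0, 0.5, 0.3]
finger_gap: 0.0451
grasp_force: 55.0
```

```bash
echo '[[0.03,0,0,0.004,0],[0.03,0,0,0.004,0],[0.03,0,0,0,0]]' | python3 -m crank; echo '[[0.03,0,0,0.003,0],[0.03,0,0,0.003,0],[0.03,0,0,0,0]]' | python3 -m crank
```

```text
clock: 16.88
tcp_pos: [0.5642, 0.1269, 0.0734]
eef_rot: [-0.0, 0.653, 0.757, -0.0]
ft_force: [-0.1, 0.2, 0.2]
finger_gap: 0.0455
grasp_force: 55.0
clock: 17.13
tcp_pos: [0.5643, 0.1269, 0.0675]
eef_rot: [-0.0, 0.653, 0.757, -0.0]
ft_force: [0.0, 0.1, -0.2]
finger_gap: 0.0451
grasp_force: 55.0
```

```bash
echo '[[0.03,0,0,0.001,0],[0.03,0,0,0.001,0],[0.03,0,0,0,0]]' | python3 -m crank | sed -n '2p;4p'; echo '[[0.03,0,0,0.001,0],[0.03,0,0,0.001,0],[0.03,0,0,0,0]]' | python3 -m crank| sed -n '2p;4p';echo '[[0.03,0,0,0.001,0],[0.03,0,0,0.001,0],[0.03,0,0,0,0]]' | python3 -m crank| sed -n '2,4p'
```

```text
tcp_pos: [0.5646, 0.1269, 0.066]
ft_force: [-0.9, -0.6, 0.1]
tcp_pos: [0.5649, 0.1269, 0.0645]
ft_force: [-1.2, 0.0, 2.9]
tcp_pos: [0.5649, 0.1269, 0.0624]
eef_rot: [0.0, 0.653, 0.757, 0.0]
ft_force: [-1.3, -0.2, 3.3]
```

```bash
echo '[[0.03,0,0,0.001,0],[0.03,0,0,0.001,0],[0.03,0,0,0,0]]' | python3 -m crank | sed -n '2p;4p'; echo '[[0.03,0,0,0.001,0],[0.03,0,0,0.001,0],[0.03,0,0,0,0]]' | python3 -m crank| sed -n '2p;4p'
```

```text
tcp_pos: [0.5644, 0.1269, 0.0593]
ft_force: [1.2, -0.8, -3.4]
tcp_pos: [0.5643, 0.1269, 0.0574]
ft_force: [0.6, -1.0, -3.4]
```

```bash
echo '[[0.03,0,0,0.001,0],[0.03,0,0,0.001,0],[0.03,0,0,0,0]]' | python3 -m crank | sed -n '2p;4p'; echo '[[0.03,0,0,0.001,0],[0.03,0,0,0.001,0],[0.03,0,0,0,0]]' | python3 -m crank| sed -n '2,4p'
```

```text
tcp_pos: [0.5648, 0.1268, 0.0561]
ft_force: [-0.2, 0.2, -0.1]
tcp_pos: [0.5649, 0.1269, 0.0558]
eef_rot: [-0.001, 0.653, 0.757, 0.001]
ft_force: [-3.9, -0.3, 12.8]
```

It snapped (the force fell to -3.4 N) and the rim reached the ring (TCP 0.0558 = 0.040 + 0.0158). Now I press firmly.

```bash
echo '[[0.03,0,0,0.001,0],[0.03,0,0,0,0]]' | python3 -m crank 60| sed -n '2p;4p'; echo '[[0.03,0,0,0.001,0],[0.03,0,0,0,0],[0.03,0,0,0,0]]' | python3 -m crank| sed -n '1,6p'
```

```text
tcp_pos: [0.5649, 0.1269, 0.0557]
ft_force: [-7.2, 0.0, 18.7]
clock: 19.3
tcp_pos: [0.5649, 0.1269, 0.0557]
eef_rot: [-0.001, 0.653, 0.757, 0.001]
ft_force: [-8.6, -1.2, 26.3]
finger_gap: 0.0453
grasp_force: 60.0
```

```bash
echo '[[0.03,0,0,0,0],[0.03,0,0,0,0],[0.03,0,0,0,0],[0.03,0,0,0,0],[0.03,0,0,0,0],[0.03,0,0,0,0]]' | python3 -m crank| sed -n '1,6p'
python3 - <<'E'
from h import *
p=look('wrist',[('tip_of','cap_top')]);w=cloud(p);m=np.hypot(w[...,0]-.565,w[...,1]-.127)<.015
print(np.nanpercentile(w[m][:,2],[25,50,75]))
p=look('top',[('search_frame','screwdriver'),('search_frame','sanding_block'),('search_frame','tape_measure')])
p=look('side',[('search_frame','cap')],'s8.png')
u,v=pix(p,[.565,.127,.06]).astype(int);cv2.imwrite('pics/s8.png',cv2.resize(p['frame'][v-40:v+40,u-50:u+50],(750,600),interpolation=3))
E
```

```text
clock: 19.8
tcp_pos: [0.5649, 0.1269, 0.0557]
eef_rot: [-0.001, 0.653, 0.757, 0.001]
ft_force: [-8.7, -0.0, 27.1]
finger_gap: 0.0451
grasp_force: 60.0
wrist tip_of cap_top [([0.5638, 0.1264, 0.0865], 0.97)]
[0.08620717 0.08658085 0.08697092]
top search_frame screwdriver [([0.4753, -0.1532, 0.0171], 0.62)]
top search_frame sanding_block []
top search_frame tape_measure [([0.4212, -0.4002, 0.0586], 0.85)]
side search_frame cap [([0.5332, -0.3582, 0.0409], 0.84), ([0.5412, -0.4344, 0.0445], 0.77), ([0.5546, 0.1066, 0.0741], 0.65)]
```

View pics/s8.png

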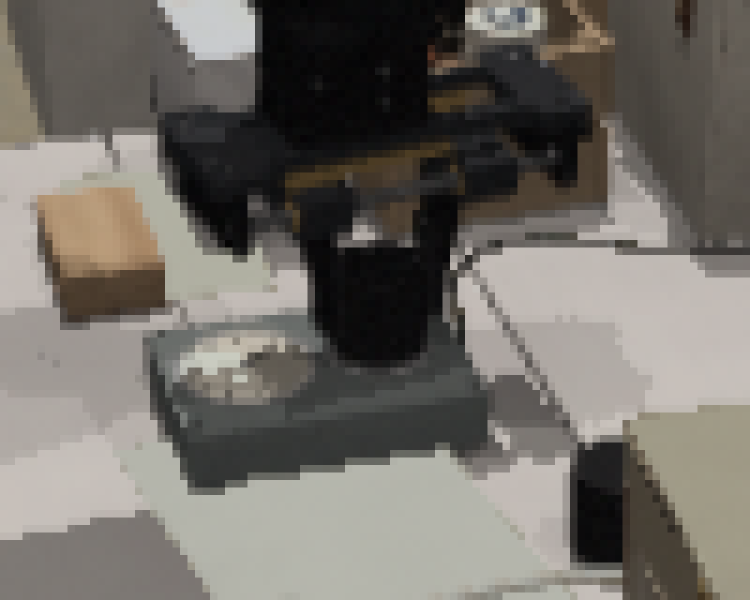

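The picture shows the cap upright on the boss at (380,300), its rim flush on the ring, and the gripper still holding and pressing it. Its top is at 0.0866–0.087 m, which is fully home, and the push is 27 N.

```bash
python3 -c "
from bench import job
print(job.job_done())"
```

```text
the job is handed in; nothing more can be done
None
```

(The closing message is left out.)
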